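# Tip a stencil brush out of its storage tube and add it to a kit basket

## Task

The stencil brush for the next kit is right down inside the thicker, longer of the two storage tubes on the wire rack. Lift that tube off the rack and tip it mouth-down so that the brush slides and the end of its handle comes out by about two or three fingers' width, but do not let the brush fall out; lay the tube back in its place on the rack with the handle sticking out, and let go of it. Then take the brush by the exposed handle, draw it out of the tube, and lower it into the wire kit basket so that it lies flat inside, leaving the tube lying on the rack; the bristles must never touch the table, and everything else stays where it is.

Things in the scene. Friction and masses are not known exactly. Their poses are not given: they have to be found in the camera images.
- rack: Low white wire rack, 236 (x) by 170 (y) mm, 78 mm high, fixed; origin on the table under its middle. Two cradles, at x = -58 and +58 mm, hold tubes along y, mouths to +y: V-shaped dips (66 mm wide at the lips, 78 mm up) in two wire rails at y = -55 and +55 mm, nothing between the rails. A tube set down within 10 mm sideways centres itself; the thick tube's axis then lies 72 mm up.
- tube_mid (a point): Centre of the thick brush tube, on its axis: frosted plastic, 46 mm diameter, 210 mm long, 0.16 kg, wall 3.5 mm (bore 39 mm wide, 204 mm deep). Its y axis runs along the tube to the open mouth; the -y end is closed by a grey cap; the other axes roll with it. It lies in either cradle of the rack, its middle within 8 mm of the rack's middle lengthways; the slim tube lies in the other.
- tube_mouth (a point): Centre of the open mouth of the thick tube, 105 mm from its centre, same axes as tube_mid. Nothing at the mouth holds the contents back.
- brush_mid (a point): Centre of the stencil brush, y axis from bristles to handle end; 165 mm long, about 0.07 kg. Bristles and ferrule 26 mm thick for 55 mm, then handle 18 mm, its last 45 mm a 22 mm butt. It lies loose in the thick tube, handle 15 to 35 mm inside the mouth. Tipped mouth-down past 20 to 30 degrees (friction varies) it slides fast; level, it stays. Close over the table its end stops on the table.
- brush_butt (a point): Centre of the flat end face of the brush's handle, 82.5 mm from its centre in +y, same axes. Its y in the frame of tube_mouth is how far the handle sticks out.
- brush_tip (a point): Centre of the bristle end of the brush, 82.5 mm from its centre in -y.
- slim_tube_mid (a point): Centre of the other, slimmer, empty tube: 34 mm diameter, 150 mm long, lying in the other cradle of the rack, 116 mm beside the thick one. To be left lying there.
- basket: White wire kit basket, fixed, 330 (its x) by 250 (its y) mm, walls 100 mm high, open above; origin on the table under its middle; floor 14 mm above the table. Palettes, goggles (62 mm high) and a sponge stand in its +y half; the -y half (125 by 330 mm) is empty. Its wire handles hang folded outside the short ends, up to 30 mm out.
- jar: Clear water bottle with a blue cap, 68 mm diameter, 130 mm tall, standing free; origin at the centre of its foot.
- paint: White paint bottle, 52 mm diameter, 150 mm tall, standing free; origin at the centre of its foot.
- palettes: Stack of three white flower-shaped palettes, 130 mm across, 27 mm high, free; origin under its centre.
- spare_goggles: Pair of clear safety goggles, 160 mm wide, 62 mm high, standing free; origin under its centre.
- scraper: Flat scraper, about 200 mm long, lying free on the table; origin under its middle.
- tape: Roll of paper tape, 90 mm diameter, 20 mm high, lying free; origin under its centre.

How it is judged:
On the way, in this order (a step that is already met when the one before it is completed fails the run):
1. the thick tube is held by the gripper, tipped mouth-down by more than 10 degrees, and the handle sticks out of it by 20 to 115 mm (contact force between the fingers and tube above 0.5 N and angle between tube_mid's own y axis and vertical above 1.745 rad and y of brush_butt in the frame of tube_mouth between 0.02 and 0.115 m), for 0.1 s.
2. the tube lies back on the rack, let go, with the handle still sticking out by 20 to 115 mm ((x of tube_mid in the frame of rack between -0.07 and -0.046 m or x of tube_mid in the frame of rack between 0.046 and 0.07 m) and y of tube_mid in the frame of rack between -0.045 and 0.045 m and z of tube_mid in the frame of rack between 0.065 and 0.083 m and angle between the y axis of tube_mid and the y axis of rack, either way round below 0.15 rad and contact force between the fingers and tube below 0.1 N and y of brush_butt in the frame of tube_mouth between 0.02 and 0.115 m), for 0.2 s.
3. the gripper holds the brush while its bristle end is still inside the racked tube ((x of tube_mid in the frame of rack between -0.07 and -0.046 m or x of tube_mid in the frame of rack between 0.046 and 0.07 m) and y of tube_mid in the frame of rack between -0.045 and 0.045 m and z of tube_mid in the frame of rack between 0.065 and 0.083 m and angle between the y axis of tube_mid and the y axis of rack, either way round below 0.15 rad and contact force between the fingers and brush above 1 N and y of brush_butt in the frame of tube_mouth between 0.02 and 0.13 m), for 0.1 s.
4. the brush, still in the gripper, is lowered into the basket to within about 35 mm of the floor (x of brush_mid in the frame of basket between -0.16 and 0.16 m and y of brush_mid in the frame of basket between -0.12 and 0.12 m and height (world z) of brush_mid below 0.06 m and contact force between the fingers and brush above 0.5 N), for 0.1 s.
At the end, for the whole second after the job is handed in: the brush lies let go and still inside the basket, flat to 15 degrees, its centre under 55 mm above the table; the thick tube lies still in a cradle of the rack (12 mm sideways, 9 mm in height, 45 mm lengthways, 8 degrees); everything else is where it was (x of brush_mid in the frame of basket between -0.16 and 0.16 m and y of brush_mid in the frame of basket between -0.12 and 0.12 m and height (world z) of brush_mid below 0.055 m and angle between brush_mid's own y axis and vertical between 1.309 and 1.833 rad and linear speed of each of brush, tube below 0.03 m/s and contact force between the fingers and brush below 0.05 N and (x of tube_mid in the frame of rack between -0.07 and -0.046 m or x of tube_mid in the frame of rack between 0.046 and 0.07 m) and y of tube_mid in the frame of rack between -0.045 and 0.045 m and z of tube_mid in the frame of rack between 0.065 and 0.083 m and angle between the y axis of tube_mid and the y axis of rack, either way round below 0.15 rad); the robot touches nothing.
It fails at once if the bristle end comes down onto the table (the centre of the bristle end lower than 20 mm; in the basket it lies higher) (height (world z) of brush_tip below 0.02 m).
It fails at once if the slim tube is moved by more than 30 mm (distance of slim_tube_mid from where it was at the start of the episode above 0.03 m).
It fails at once if something else standing on the table is moved by more than 40 mm (distance of any of jar, paint, palettes, spare_goggles, scraper, tape from where it was at the start of the episode above 0.04 m).
It also fails if it takes over 59 s, if anything falls off the work surface, if the arm or the gripper's body presses on something with over 40 N, if the wrist force passes 120 N, or if a joint passes its speed limit or range.

## Robot

A 7-joint arm with a two-finger parallel gripper is mounted at the origin on the work surface. World frame = base frame: x ahead of the robot, y to its left, z up, the work surface at z = 0. Lengths are in m, angles in rad, forces in N, time in s.
With the tool pointing down it reaches from about 0.4 to 0.85 m from the base axis. Payload 10.4 kg.
Tool frame: the origin (TCP) lies between the finger pads; the fingertips stand r.nose_length ahead of it and the grasp point (between the pads) lies 6 mm ahead of it (r.nose_length is the distance from the TCP to the fingertips, in m); z points along the fingers, x is the direction in which the jaws open and shut, and the axes are right-handed (so a half turn about z gives the same grasp; the last joint's range is limited). The gripper opens to 87 mm and grips with 3 to 60 N. Pads are 19 mm wide; open, the fingers measure 117 mm over their backs; the gripper's body (75 mm by 190 mm) begins 51 mm behind the grasp point.
Start: joints at [-1.162, 0.332, -0.065, 1.46, 0.022, 1.35, -0.088], TCP at [0.262, 0.568, 0.248] pointing down, gripper open.
Joint ranges: [-2.6, 2.6], [-0.5, 2.12], [-1.47, 1.34], [0.16, 2.42], [-1.27, 4.41], [0.06, 2.06], [-2.6, 2.6]. Speed limits (rad/s): [2.22, 2.22, 2.79, 2.79, 3.14, 3.14, 3.14].

## Interface

Orientations are given as a unit quaternion [x, y, z, w].
In Python, from bench import r gives the robot as it stands. The module is installed in compiled form; this text tells all that it offers.
- The arm moves only by the shell command python3 -m creep 'ROWS' [OPENING] [FORCE]. ROWS is JSON, a list of rows, each an object of numbers: "x", "y", "z": the shift along the world's x, y, z in m; "spin": the turn about the world's z in degrees. In form: [{"x": .., "y": .., "z": .., "spin": ..}, ...]. A call has 1 to 12 rows; each row is the pose to reach, as a shift and turn from the pose commanded when the call began; what a row does not reach only later rows make up. A row lasts 1/8 s, in which the tool goes at most 62.5 mm and 10.7 degrees, less where a joint would pass 70% of its speed; a pose out of reach is approached as far as the arm can. A call with a gripper value outside its range is refused whole. OPENING is the finger opening in m, from 0 to 0.087, set as the call begins (- or left out, the last holds). The fingers move at their own pace and stop on an object; FORCE is the grip in N (left out, the last holds). Time passes only in rows, so rows that repeat a pose let the fingers close. It gives the time, the measured TCP pose, the force and the opening at its end, in the units of the state.
- r.read_state(): the state, without advancing time (a new reading comes with each control period).
- r.camera(name): name is "side" or "top"; returns a dict with "pixels" (400x640x3 uint8, blue, green, red), "z_map" (400x640 float32, m along the optical axis (not along the pixel's ray), 0 where there is no reading), "K" (3x3 intrinsics, pixels), "k1" (the pictures are not rectified: a ray, as slopes to the right and down, at radius r is drawn at 1 + k1 r^2 times it, then the intrinsics apply), "R" (3x3) and "t" (3): a world point X has camera coordinates R X + t. Camera axes: x right, y down, z forward; pixel columns grow to the right and rows downward; lengths in m; the calibration is good to about 2 mm. A picture is of the moment at which its call begins.
- r.close_job(): hands the job in, once; it reports no verdict.
The state is a dict: "time": time; "joint_positions": joint angles; "joint_vel": joint speeds; "joint_torque": joint torques, N m; "ee_pos": TCP position; "eef_rot": TCP orientation; "ft_force": force on the tool from outside, world axes, zero at the start; "torque": the same for the moment, N m; "width": finger opening in m.
Only numpy, scipy, OpenCV 4.12 (cv2) and the standard library are available. Lean on these libraries where they do the work, as an engineer would, in place of code of your own. Each camera call takes 0.05 s, during which the arm holds its last target. There are 200 camera calls.

## Working session

There is one attempt and no reset: what is moved stays moved. The work goes in short steps, Python scripts to look and compute and a shell command to move; the robot and the scene stay as the last step left them, time stands still between calls to the robot, and variables do not carry over. Pictures are saved under pics/ and viewed, about 8 in all and at most 12, crops included, and the job is handed in when it is done.

```bash
mkdir -p pics
cat > h.py <<'E'
import numpy as np, cv2
from bench import r
def shot(n,f,crop=None,s=1):
    c=r.camera(n); np.savez('/tmp/%s.npz'%n,**c); im=c['pixels']
    if crop: u0,v0,u1,v1=crop; im=im[v0:v1,u0:u1]
    cv2.imwrite('pics/'+f,cv2.resize(im,None,fx=s,fy=s,interpolation=cv2.INTER_CUBIC)); return c
def load(n): return dict(np.load('/tmp/%s.npz'%n))
def ray(c,u,v):
    K=c['K'];d=np.array([(u-K[0,2])/K[0,0],(v-K[1,2])/K[1,1]]);s=d.copy()
    for _ in range(20): s=d/(1+float(c['k1'])*(s@s))
    return np.array([s[0],s[1],1.])
def pt(c,u,v,z=None):
    q=ray(c,u,v);R,t=c['R'],c['t'];o=-R.T@t;d=R.T@q
    if z is None:
        w=c['z_map'][int(v)-1:int(v)+2,int(u)-1:int(u)+2];w=w[w>0];k=np.median(w) if len(w) else np.nan
    else: k=(z-o[2])/d[2]
    return o+k*d
E
python3 - <<'E'
from h import *
for n in('side','top'):
    c=shot(n,n+'0.png',s=1.25);print(n,c['K'].tolist(),c['k1'],(-c['R'].T@c['t']).round(3),c['R'].round(2).tolist())
print(r.nose_length,r.read_state())
E
```

```text
side [[496.1368081093087, 0.0, 317.50816325632474], [0.0, 496.1368081093087, 197.54154519814463], [0.0, 0.0, 1.0]] -0.11162520491037438 [ 0.453 -1.438  0.903] [[1.0, -0.06, -0.01], [-0.04, -0.52, -0.86], [0.05, 0.85, -0.52]]
top [[422.29697175049114, 0.0, 325.2316873943886], [0.0, 422.29697175049114, 194.60521577225958], [0.0, 0.0, 1.0]] 0.028390051469012557 [ 0.356 -0.084  1.172] [[-0.02, -1.0, 0.0], [-0.99, 0.02, -0.16], [0.16, -0.0, -0.99]]
0.025 {'time': 0.1, 'joint_positions': array([-1.16162207,  0.33280751, -0.06467565,  1.46083781,  0.02158576,
        1.34989292, -0.0885232 ]), 'joint_vel': array([-0.00063413,  0.0004568 ,  0.00094582, -0.00155494, -0.00101449,
        0.00192719, -0.00041828]), 'joint_torque': array([ 1.51597906e-03, -6.24542284e+01,  2.47502985e-02, -3.90718782e+01,
       -6.14347681e-02,  3.65760690e-02,  5.92314814e-05]), 'ee_pos': array([0.26143461, 0.56735883, 0.24684346]), 'eef_rot': array([ 8.42172807e-01,  5.39207355e-01, -5.12966375e-04,  3.57932358e-04]), 'ft_force': array([-0.10791431, -0.4451591 , -0.10798042]), 'torque': array([ 0.0373923 , -0.01075786, -0.01443688]), 'width': 0.08749225534485719}
```

View pics/top0.png

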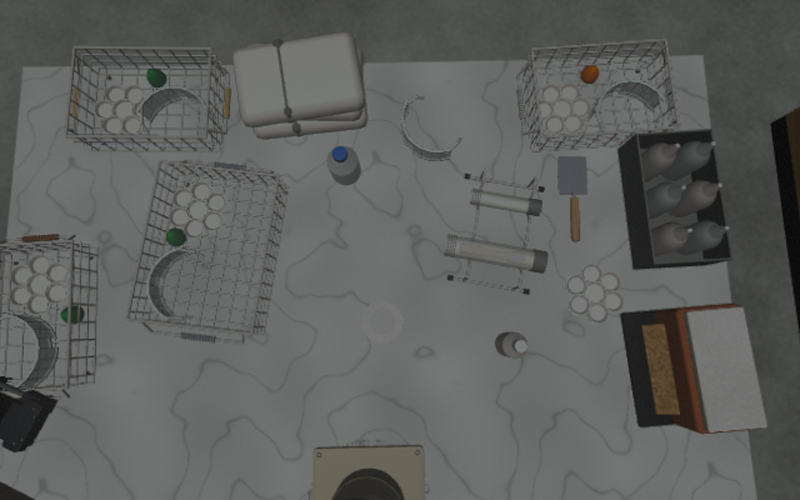

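View pics/side0.png

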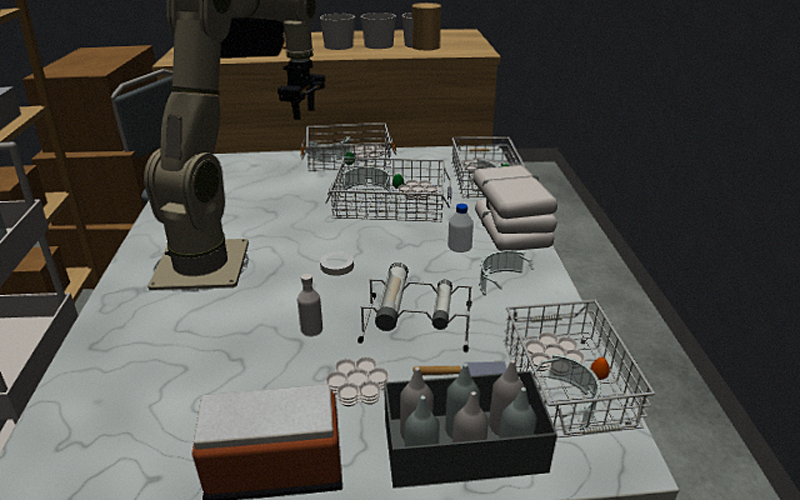

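The top view (800-wide picture) shows the rack at about (500,230). The thick tube lies in its lower cradle, with the mouth at (447,247) and the cap at (545,261). The slim tube is above it. The kit basket is at (207,250), with its empty half on the right. Next I'll crop both closer.

Run:
```python
from h import *
im=load('top')['pixels']
a=cv2.resize(im[130:240,350:445],None,fx=5,fy=5,interpolation=cv2.INTER_CUBIC)  # 475x550
b=cv2.resize(im[125:280,98:235],None,fx=2.3,fy=2.3,interpolation=cv2.INTER_CUBIC) #315x356
o=np.zeros((550,800,3),np.uint8);o[:,:475]=a;o[:b.shape[0],480:480+b.shape[1]]=b
o=cv2.convertScaleAbs(o,alpha=1.5)
cv2.imwrite('pics/c1.png',o)
```

```text
(no output)
```

View pics/c1.png

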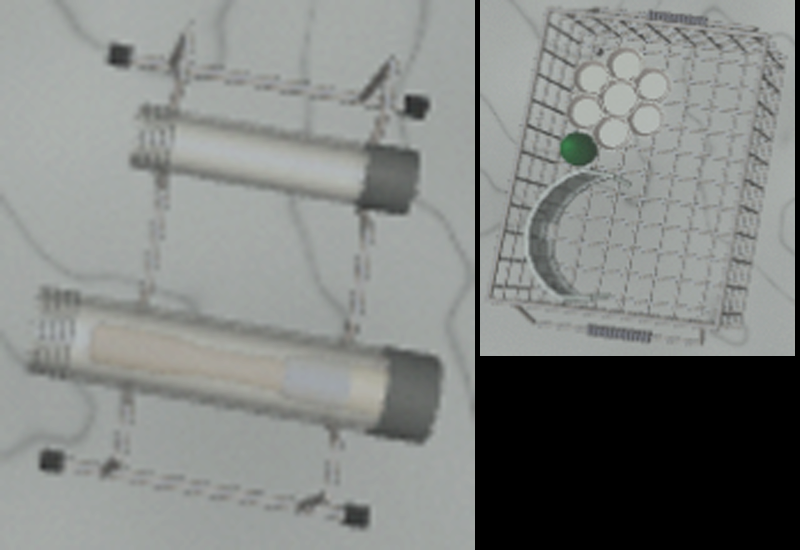

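Run:
```python
from h import *
c=load('top')
A=lambda u,v:(350+u/5-.4,130+v/5-.4)
B=lambda u,v:(98+(u-480)/2.3-.3,125+v/2.3-.3)
m=pt(c,*A(37,332),z=.072);k=pt(c,*A(434,396),z=.072)
print('mouth',m,'cap',k,np.linalg.norm(m-k),'mid',(m+k)/2,'yaw',np.degrees(np.arctan2(*(m-k)[[1,0]])))
for n,p in dict(f1=(120,54),f2=(417,106),f3=(51,461),f4=(357,516)).items(): print(n,pt(c,*A(*p),z=.0),pt(c,*A(*p)),pt(c,*A(*p),z=.078))
for n,p in dict(TL=(550,10),TRi=(767,37),TRo=(787,50),BL=(490,302),BRi=(720,323),BRo=(742,325)).items(): print(n,pt(c,*B(*p),z=.1),pt(c,*B(*p),z=0.0))
print('tubetop',pt(c,*A(260,360)),'slim',pt(c,*A(270,155)),'handle',pt(c,*A(90,345),z=.065))
# basket rim from depth
H,W=c['z_map'].shape
P=[]
for v in range(120,285):
  for u in range(95,240):
    if c['z_map'][v,u]>0:
      q=pt(c,u,v)
      if .08<q[2]<.115: P.append(q)
P=np.array(P);print(len(P),P[:,:2].min(0),P[:,:2].max(0));print(cv2.minAreaRect(P[:,:2].astype(np.float32)))
```

```text
mouth [ 0.52958845 -0.17152147  0.072     ] cap [ 0.49129009 -0.37829343  0.072     ] 0.21028886873102318 mid [ 0.51043927 -0.27490745  0.072     ] yaw 79.50657899648952
f1 [ 0.70151093 -0.23019225  0.        ] [ 0.69845118 -0.2288957   0.01037722] [ 0.67851238 -0.22044681  0.078     ]
f2 [ 0.66705423 -0.39836293  0.        ] [ 0.66450713 -0.39578782  0.00959492] [ 0.64634808 -0.3774291   0.078     ]
f3 [ 0.46812424 -0.18264036  0.        ] [ 0.46707526 -0.18171628  0.01095119] [ 0.46065289 -0.17605855  0.078     ]
f4 [ 0.43417351 -0.35081454  0.        ] [ 0.43347632 -0.34843773  0.01043258] [ 0.42896091 -0.3330441   0.078     ]
TL [0.71537953 0.42514832 0.1       ] [0.74890754 0.4725986  0.        ]
TRi [0.67906408 0.17861044 0.1       ] [0.70920573 0.20307145 0.        ]
TRo [0.6633319  0.15568425 0.1       ] [0.69200655 0.17800743 0.        ]
BL [0.3871234  0.47173619 0.1       ] [0.39004203 0.52353072 0.        ]
BRi [0.35856257 0.2235441  0.1       ] [0.35881795 0.2521951  0.        ]
BRo [0.35586212 0.19971518 0.1       ] [0.35586569 0.22614417 0.        ]
tubetop [ 0.50912301 -0.28421146  0.09383327] slim [ 0.6209025  -0.29762684  0.07955777] handle [ 0.52312677 -0.19994568  0.065     ]
1188 [0.35410174 0.17658524] [0.71842365 0.47632305]
((0.5344205498695374, 0.32661303877830505), (0.25936439633369446, 0.337516725063324), 82.01532745361328)
```

Measurements:
- **Tube:** 210 mm long as measured, which matches. Its middle is at (0.510, -0.275), yaw 79.3°.
- **Basket:** centre at (0.534, 0.327), x axis at -8°.

Moves only shift and spin the tool, so it can't tilt. I'll grip the tube lightly near its cap and lift that end, so the tube pivots on the front rail and tips mouth-down.

```bash
python3 -m creep '[{"x":0.1,"y":-0.35,"z":0,"spin":-30},{"x":0.1,"y":-0.35,"z":0,"spin":-30},{"x":0.1,"y":-0.35,"z":0,"spin":-30},{"x":0.1,"y":-0.35,"z":0,"spin":-30},{"x":0.234,"y":-0.922,"z":0,"spin":-76},{"x":0.234,"y":-0.922,"z":0,"spin":-76},{"x":0.234,"y":-0.922,"z":0,"spin":-76},{"x":0.234,"y":-0.922,"z":0,"spin":-76},{"x":0.234,"y":-0.922,"z":0,"spin":-76},{"x":0.234,"y":-0.922,"z":0,"spin":-76},{"x":0.234,"y":-0.922,"z":0,"spin":-76},{"x":0.234,"y":-0.922,"z":0,"spin":-76}]' 0.087 10
```

```text
time: 1.6
ee_pos: [0.448, -0.1606, 0.2477]
eef_rot: [0.996, -0.093, 0.0, -0.0]
ft_force: [0.8, 0.9, -1.3]
width: 0.0869
```

```bash
python3 -m creep '[{"x":0.047,"y":-0.19,"z":0},{"x":0.047,"y":-0.19,"z":0},{"x":0.047,"y":-0.19,"z":0},{"x":0.047,"y":-0.19,"z":0},{"x":0.047,"y":-0.19,"z":-0.05},{"x":0.047,"y":-0.19,"z":-0.1},{"x":0.047,"y":-0.19,"z":-0.11},{"x":0.047,"y":-0.19,"z":-0.11}]'
python3 - <<'E'
from h import *
a=shot('top','x.png')['pixels'][130:240,350:445]
b=shot('side','y.png')['pixels'][180:300,260:400]
s=r.read_state();print(s['ee_pos'],s['time'])
a=cv2.resize(a,None,fx=4,fy=4);b=cv2.resize(b,None,fx=2.9,fy=3.6)
o=np.zeros((440,800,3),np.uint8);o[:,:380]=a;o[:b.shape[0],385:385+b.shape[1]]=b
cv2.imwrite('pics/c2.png',cv2.convertScaleAbs(o,alpha=1.5))
E
```

```text
invalid input at $[0]: expected keys x, y, z, spin
```

```bash
cat > look.py <<'E'
from h import *
import sys
def look(f):
    a=shot('top','x.png')['pixels'][130:240,340:445]
    b=shot('side','y.png')['pixels'][170:290,260:400]
    s=r.read_state();print(s['ee_pos'],s['time'],s['width'],s['ft_force'].round(1))
    a=cv2.resize(a,None,fx=3.8,fy=3.8);b=cv2.resize(b,None,fx=2.8,fy=2.8)
    o=np.zeros((420,800,3),np.uint8);o[:a.shape[0],:a.shape[1]]=a;o[:b.shape[0],402:402+b.shape[1]]=b
    cv2.imwrite('pics/'+f,cv2.convertScaleAbs(o,alpha=1.5))
look(sys.argv[1])
E
python3 -m creep '[{"x":0.047,"y":-0.19,"z":0,"spin":0},{"x":0.047,"y":-0.19,"z":0,"spin":0},{"x":0.047,"y":-0.19,"z":0,"spin":0},{"x":0.047,"y":-0.19,"z":0,"spin":0},{"x":0.047,"y":-0.19,"z":-0.05,"spin":0},{"x":0.047,"y":-0.19,"z":-0.1,"spin":0},{"x":0.047,"y":-0.19,"z":-0.11,"spin":0},{"x":0.047,"y":-0.19,"z":-0.11,"spin":0}]' && python3 look.py c2.png
```

```text
time: 2.6
ee_pos: [0.4954, -0.3484, 0.1385]
eef_rot: [0.996, -0.093, 0.0, -0.0]
ft_force: [0.7, 0.3, 0.8]
width: 0.0868
[ 0.49600699 -0.34912365  0.13974107] 2.7 0.08688158143281291 [ 0.7 -0.3  0.5]
```

View pics/c2.png

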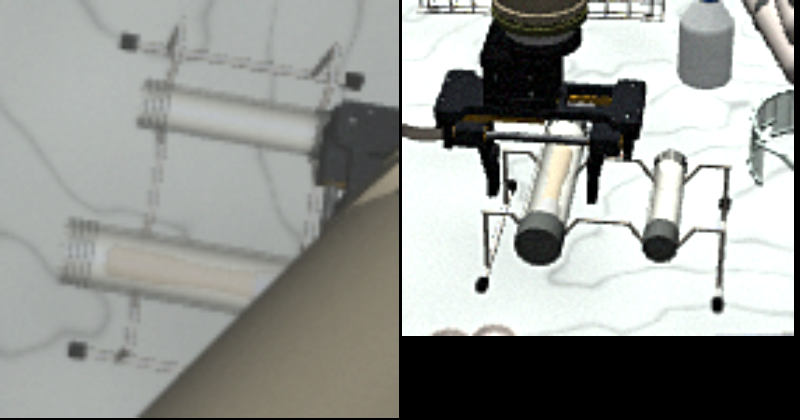

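The fingers straddle the tube near the cap: in the side crop they are at (490,195) and (592,200), with the tube at (555,200) between them. I'll go down and grip.

```bash
python3 -m creep '[{"x":-0.001,"y":-0.006,"z":-0.05,"spin":0},{"x":-0.001,"y":-0.006,"z":-0.061,"spin":0},{"x":-0.001,"y":-0.006,"z":-0.061,"spin":0}]' && python3 -m creep '[{"x":0,"y":0,"z":0,"spin":0},{"x":0,"y":0,"z":0,"spin":0},{"x":0,"y":0,"z":0,"spin":0},{"x":0,"y":0,"z":0,"spin":0},{"x":0,"y":0,"z":0,"spin":0}]' 0.03 10
```

```text
time: 3.08
ee_pos: [0.4944, -0.3548, 0.0776]
eef_rot: [0.996, -0.094, 0.0, 0.0]
ft_force: [-0.1, 0.1, 0.2]
width: 0.0871
time: 3.7
ee_pos: [0.4938, -0.3546, 0.0766]
eef_rot: [0.996, -0.094, -0.0, -0.0]
ft_force: [-11.8, 1.2, 2.8]
width: 0.045
```

Gripped: the width reads 45 mm. Now I'll lift the cap end along an arc about the front rail, to about 30° in the first move.

```bash
python3 -m creep '[{"x":0.001,"y":0.005,"z":0.019,"spin":0},{"x":0.002,"y":0.011,"z":0.037,"spin":0},{"x":0.004,"y":0.020,"z":0.054,"spin":0},{"x":0.006,"y":0.030,"z":0.070,"spin":0},{"x":0.006,"y":0.030,"z":0.070,"spin":0},{"x":0.006,"y":0.030,"z":0.070,"spin":0}]' && python3 look.py c3.png
```

```text
time: 4.45
ee_pos: [0.5003, -0.3245, 0.1465]
eef_rot: [0.996, -0.094, 0.0, -0.0]
ft_force: [0.7, -0.2, -1.3]
width: 0.0445
[ 0.5000396  -0.32477091  0.14620765] 4.55 0.044380082558469605 [ 1.4 -0.4 -0.4]
```

View pics/c3.png

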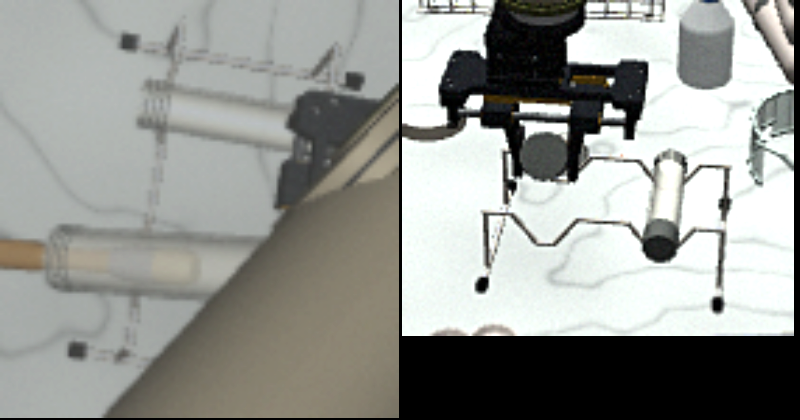

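The tube is tipped about 32°. The top crop shows the handle coming out of the mouth at (45,255) and the bristle end at (195,268), so roughly 45–50 mm is exposed, with the butt resting on the table. I'll reverse the arc, then open.

```bash
python3 -m creep '[{"x":-0.001,"y":-0.005,"z":-0.008,"spin":0},{"x":-0.002,"y":-0.010,"z":-0.016,"spin":0},{"x":-0.003,"y":-0.015,"z":-0.024,"spin":0},{"x":-0.004,"y":-0.019,"z":-0.033,"spin":0},{"x":-0.0045,"y":-0.022,"z":-0.042,"spin":0},{"x":-0.005,"y":-0.025,"z":-0.051,"spin":0},{"x":-0.006,"y":-0.028,"z":-0.060,"spin":0},{"x":-0.006,"y":-0.030,"z":-0.070,"spin":0},{"x":-0.006,"y":-0.030,"z":-0.070,"spin":0}]' && python3 look.py c4.png
```

```text
time: 5.68
ee_pos: [0.4936, -0.3548, 0.0759]
eef_rot: [0.996, -0.094, -0.001, -0.0]
ft_force: [-1.0, 0.8, -2.0]
width: 0.0445
[ 0.49385446 -0.35493269  0.07653271] 5.775 0.044706934173454664 [ 0.1 -0.2  0.1]
```

View pics/c4.png

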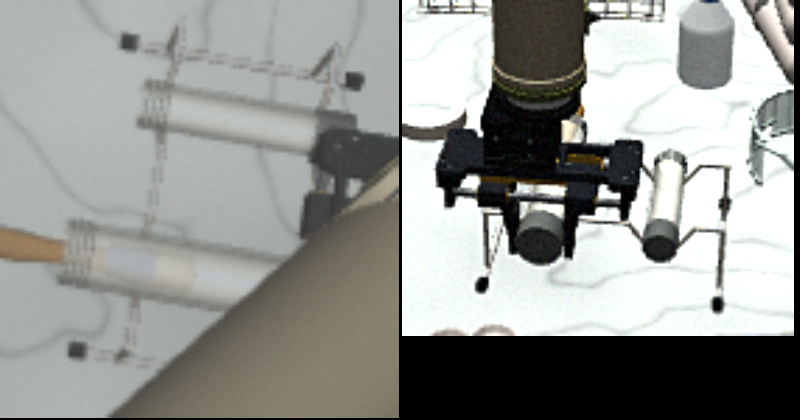

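The tube is level in its cradle again, with the mouth at (68,250) and the bristle end at about (195,268). That leaves roughly 80 mm of the handle exposed. I'll let go, rise and measure.

```bash
python3 -m creep '[{"x":0,"y":0,"z":0,"spin":0},{"x":0,"y":0,"z":0,"spin":0},{"x":0,"y":0,"z":0,"spin":0},{"x":0,"y":0,"z":0,"spin":0},{"x":0,"y":0,"z":0.03,"spin":0},{"x":0,"y":0,"z":0.09,"spin":0},{"x":0,"y":0,"z":0.12,"spin":0},{"x":-0.05,"y":0.05,"z":0.12,"spin":0},{"x":-0.1,"y":0.1,"z":0.12,"spin":0},{"x":-0.1,"y":0.1,"z":0.12,"spin":0}]' 0.087
python3 - <<'E'
from h import *
a=shot('top','x.png')['pixels'][150:230,310:450]
cv2.imwrite('pics/c5.png',cv2.convertScaleAbs(cv2.resize(a,None,fx=5,fy=5,interpolation=cv2.INTER_CUBIC),alpha=1.5))
E
```

```text
time: 7.02
ee_pos: [0.3926, -0.2527, 0.1959]
eef_rot: [0.996, -0.093, -0.0, -0.001]
ft_force: [0.5, 0.4, -0.4]
width: 0.0867
```

View pics/c5.png

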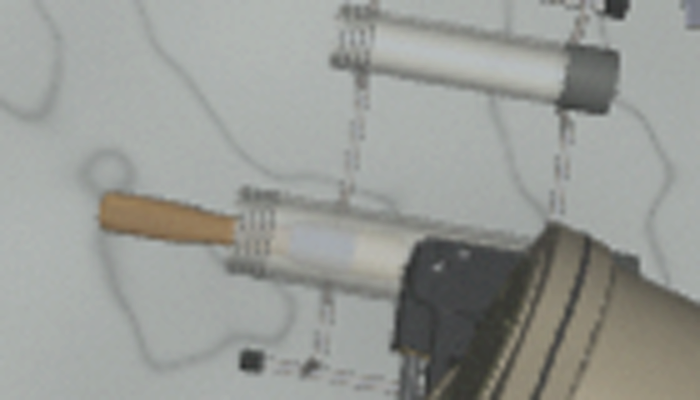

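Run:
```python
from h import *
c=load('top');A=lambda u,v:(310+u/5-.4,150+v/5-.4)
for p in((125,213),(170,219),(220,228)):print('top surf',pt(c,*A(*p)))
b=pt(c,*A(102,211),z=.06);h=pt(c,*A(232,230),z=.063);m=pt(c,*A(235,233),z=.072)
print(b,h,m,'out',np.linalg.norm((b-m)[:2]),np.degrees(np.arctan2((b-h)[1],(b-h)[0])))
```

```text
top surf [ 0.54213305 -0.11286729  0.06520826]
top surf [ 0.53766079 -0.13648543  0.06968631]
top surf [ 0.53270775 -0.1629794   0.06703429]
[ 0.54435017 -0.10074362  0.06      ] [ 0.53214234 -0.16961632  0.063     ] [ 0.52907647 -0.17044908  0.072     ] out 0.07135920912259841 79.94860175605811
```

About 71 mm is exposed, and the handle axis is about 58 mm up. I'll grip the handle about 15 mm outside the mouth, close to the brush's centre of mass.

```bash
python3 -m creep '[{"x":0.07,"y":0.05,"z":0,"spin":0},{"x":0.142,"y":0.098,"z":0,"spin":0},{"x":0.142,"y":0.098,"z":0,"spin":0},{"x":0.142,"y":0.098,"z":-0.03,"spin":0},{"x":0.142,"y":0.098,"z":-0.08,"spin":0},{"x":0.142,"y":0.098,"z":-0.115,"spin":0},{"x":0.142,"y":0.098,"z":-0.126,"spin":0},{"x":0.142,"y":0.098,"z":-0.126,"spin":0}]' && python3 -m creep '[{"x":0,"y":0,"z":0,"spin":0},{"x":0,"y":0,"z":0,"spin":0},{"x":0,"y":0,"z":0,"spin":0},{"x":0,"y":0,"z":0,"spin":0},{"x":0,"y":0,"z":0,"spin":0},{"x":0,"y":0,"z":0,"spin":0}]' 0.0 40 && python3 look.py c6.png
```

```text
time: 8.07
ee_pos: [0.5362, -0.1569, 0.0709]
eef_rot: [0.996, -0.094, -0.0, 0.0]
ft_force: [0.2, -1.3, 0.2]
width: 0.0872
time: 8.82
ee_pos: [0.5361, -0.1567, 0.0706]
eef_rot: [0.996, -0.094, 0.0, 0.0]
ft_force: [-0.6, 0.0, -0.2]
width: 0.0348
[ 0.53609007 -0.15662029  0.07055983] 8.925 0.026937806757309404 [-0.4 -0.2 -0.4]
```

View pics/c6.png

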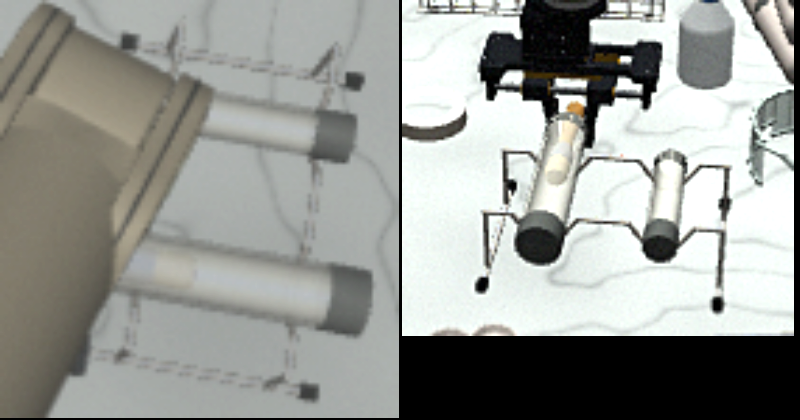

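The fingers, at (550,105) and (588,125) in the side crop, are closing on the handle just outside the mouth. They hadn't finished, so I'll give them more time.

```bash
python3 -m creep '[{"x":0,"y":0,"z":0,"spin":0},{"x":0,"y":0,"z":0,"spin":0},{"x":0,"y":0,"z":0,"spin":0},{"x":0,"y":0,"z":0,"spin":0}]' 0.0 45
```

```text
time: 9.43
ee_pos: [0.5361, -0.1567, 0.0706]
eef_rot: [0.996, -0.094, 0.0, -0.0]
ft_force: [-0.2, -0.0, 0.3]
width: 0.0167
```

```bash
python3 -m creep '[{"x":0,"y":0,"z":0.005,"spin":0},{"x":0.003,"y":0.015,"z":0.006,"spin":0},{"x":0.006,"y":0.03,"z":0.006,"spin":0},{"x":0.009,"y":0.045,"z":0.006,"spin":0},{"x":0.012,"y":0.06,"z":0.006,"spin":0},{"x":0.015,"y":0.08,"z":0.006,"spin":0},{"x":0.019,"y":0.1,"z":0.006,"spin":0},{"x":0.023,"y":0.12,"z":0.008,"spin":0},{"x":0.026,"y":0.14,"z":0.03,"spin":0},{"x":0.026,"y":0.14,"z":0.08,"spin":0},{"x":0.026,"y":0.14,"z":0.13,"spin":0},{"x":0.026,"y":0.14,"z":0.13,"spin":0}]'
python3 - <<'E'
from h import *
b=shot('side','y.png')['pixels'][60:290,220:440]
a=shot('top','x.png')['pixels'][130:240,340:445]
print(r.read_state()['width'])
a=cv2.resize(a,None,fx=2.8,fy=2.8);b=cv2.resize(b,None,fx=2.2,fy=2.2)
o=np.zeros((506,800,3),np.uint8);o[:a.shape[0],:a.shape[1]]=a;o[:b.shape[0],300:300+b.shape[1]]=b
cv2.imwrite('pics/c7.png',cv2.convertScaleAbs(o,alpha=1.5))
E
```

```text
time: 10.92
ee_pos: [0.5642, -0.016, 0.2042]
eef_rot: [0.996, -0.093, 0.003, -0.001]
ft_force: [-1.1, 0.7, -2.0]
width: 0.0167
0.016448642905354055
```

View pics/c7.png

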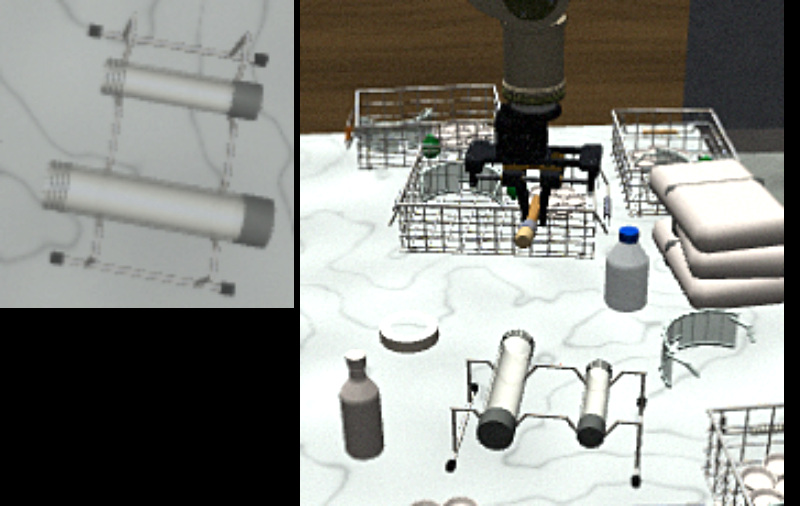

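The brush is held firmly, roughly level with a slight droop: bristles at (525,237), fingers at (530,200) in the side crop. The thick tube lies undisturbed on the rack. I'll carry the brush over the empty half of the basket, turning it 93° so it runs along the basket's x axis.

```bash
python3 -m creep '[{"x":0,"y":0.02,"z":0.03,"spin":9},{"x":-0.01,"y":0.05,"z":0.03,"spin":18},{"x":-0.02,"y":0.09,"z":0.03,"spin":27},{"x":-0.03,"y":0.13,"z":0.03,"spin":36},{"x":-0.04,"y":0.17,"z":0.03,"spin":45},{"x":-0.05,"y":0.21,"z":0.03,"spin":54},{"x":-0.06,"y":0.25,"z":0.03,"spin":63},{"x":-0.065,"y":0.27,"z":0.03,"spin":72},{"x":-0.065,"y":0.287,"z":0.03,"spin":81},{"x":-0.065,"y":0.287,"z":0.03,"spin":90},{"x":-0.065,"y":0.287,"z":0.03,"spin":92.7},{"x":-0.065,"y":0.287,"z":0.03,"spin":92.7}]'
python3 - <<'E'
from h import *
b=shot('side','y.png')['pixels'][60:180,230:380]
a=shot('top','x.png')['pixels'][110:290,80:260]
s=r.read_state();print(s['width'],s['ee_pos'],s['joint_positions'].round(2))
a=cv2.resize(a,None,fx=2,fy=2);b=cv2.resize(b,None,fx=2.8,fy=2.8)
o=np.zeros((360,800,3),np.uint8);o[:a.shape[0],:a.shape[1]]=a;o[:b.shape[0],370:370+b.shape[1]]=b
cv2.imwrite('pics/c8.png',cv2.convertScaleAbs(o,alpha=1.5))
E
```

```text
time: 12.52
ee_pos: [0.4964, 0.2703, 0.229]
eef_rot: [0.755, 0.656, -0.001, -0.0]
ft_force: [-1.5, -0.0, -0.8]
width: 0.0165
0.016927006771599144 [0.49666204 0.27029671 0.22956192] [-1.01  0.22  0.5   1.67 -0.11  1.28  0.94]
```

View pics/c8.png

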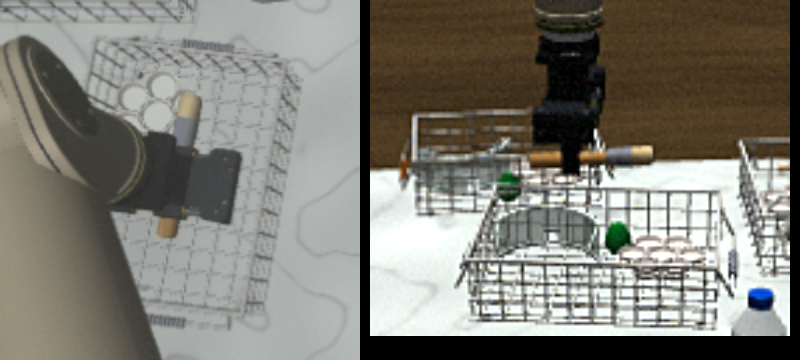

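The brush is level in the gripper, bristles at (645,155) and butt at (535,158) in the side crop, over the empty half. I'll lower it, stopping before the gripper body reaches the wall top.

```bash
python3 -m creep '[{"x":0,"y":-0.001,"z":-0.04,"spin":0},{"x":0,"y":-0.001,"z":-0.08,"spin":0},{"x":0,"y":-0.001,"z":-0.12,"spin":0},{"x":0,"y":-0.001,"z":-0.145,"spin":0},{"x":0,"y":-0.001,"z":-0.157,"spin":0},{"x":0,"y":-0.001,"z":-0.162,"spin":0},{"x":0,"y":-0.001,"z":-0.162,"spin":0},{"x":0,"y":-0.001,"z":-0.162,"spin":0}]' && python3 -m creep '[{"x":0,"y":0,"z":-0.003,"spin":0},{"x":0,"y":0,"z":-0.003,"spin":0}]'
python3 - <<'E'
from h import *
b=shot('side','y.png')['pixels'][80:190,230:380]
cv2.imwrite('pics/c9.png',cv2.convertScaleAbs(cv2.resize(b,None,fx=4,fy=4,interpolation=cv2.INTER_CUBIC),alpha=1.5))
E
```

```text
time: 13.62
ee_pos: [0.4976, 0.2697, 0.0695]
eef_rot: [0.755, 0.656, 0.001, -0.0]
ft_force: [-0.1, -0.3, -1.2]
width: 0.0169
time: 13.88
ee_pos: [0.497, 0.2694, 0.0656]
eef_rot: [0.755, 0.656, 0.0, -0.0]
ft_force: [-0.6, -0.5, -1.5]
width: 0.0168
```

View pics/c9.png

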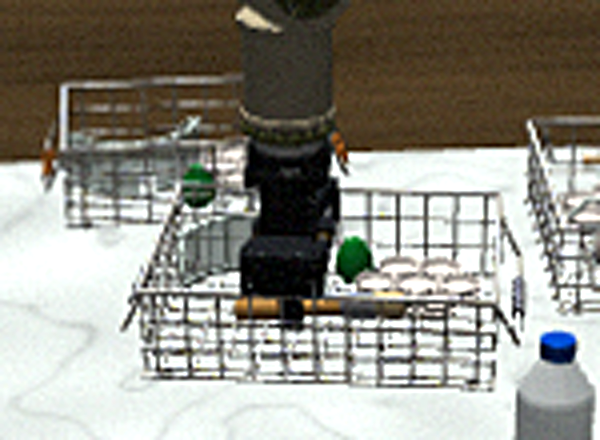

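Run:
```python
from h import *
c=load('side')
def aty(u,v,y):
    q=ray(c,u,v);o=-c['R'].T@c['t'];d=c['R'].T@q;return o+(y-o[1])/d[1]*d
U=lambda u,v:(230+u/4-.4,80+v/4-.4)
for p,y in(((238,306),.281),((320,306),.266),((402,307),.255)):print(aty(*U(*p),y),pt(c,*U(*p)))
print(aty(*U(285,297),.18))
```

```text
[0.44372477 0.281      0.05374681] [0.44378496 0.26951316 0.0594205 ]
[0.52205564 0.266      0.05828261] [0.52150446 0.2524566  0.06499493]
[0.59976893 0.255      0.05987054] [0.5988392  0.24429841 0.06519885]
[0.48700239 0.18       0.11112364]
```

The brush centre is about 57 mm up, which is close to the 60 mm limit. There's roughly 10 mm between the gripper body and the rim, so I'll go 5 mm lower, hold, then release and rise.

```bash
python3 -m creep '[{"x":0,"y":0,"z":-0.003,"spin":0},{"x":0,"y":0,"z":-0.006,"spin":0},{"x":0,"y":0,"z":-0.006,"spin":0},{"x":0,"y":0,"z":-0.006,"spin":0}]'
```

```text
time: 14.42
ee_pos: [0.4971, 0.2694, 0.0596]
eef_rot: [0.755, 0.656, 0.0, 0.0]
ft_force: [-0.6, 0.1, -1.1]
width: 0.0167
```

```bash
python3 -m creep '[{"x":0,"y":0,"z":0,"spin":0},{"x":0,"y":0,"z":0,"spin":0},{"x":0,"y":0,"z":0,"spin":0},{"x":0,"y":0,"z":0,"spin":0},{"x":0,"y":0,"z":0,"spin":0},{"x":0,"y":0,"z":0.02,"spin":0},{"x":0,"y":0,"z":0.06,"spin":0},{"x":0,"y":0,"z":0.12,"spin":0},{"x":0,"y":0,"z":0.18,"spin":0},{"x":-0.04,"y":-0.04,"z":0.2,"spin":0},{"x":-0.09,"y":-0.09,"z":0.2,"spin":0},{"x":-0.12,"y":-0.14,"z":0.2,"spin":0}]' 0.05
python3 - <<'E'
from h import *
b=shot('side','y.png')['pixels'][110:300,240:440]
a=shot('top','x.png')['pixels'][110:290,80:450]
print(r.read_state()['ee_pos'])
a=cv2.resize(a,None,fx=2.1,fy=1.6*1.3125);a=a[:378,:777]
b=cv2.resize(b,None,fx=1.1,fy=1.1)
cv2.imwrite('pics/c10.png',cv2.convertScaleAbs(np.vstack([a,cv2.copyMakeBorder(b,0,0,0,a.shape[1]-b.shape[1],0)]),alpha=1.4))
E
```

```text
time: 15.92
ee_pos: [0.3778, 0.1316, 0.2596]
eef_rot: [0.754, 0.656, 0.0, -0.0]
ft_force: [0.2, -0.8, 0.7]
width: 0.0501
[0.37707176 0.12838385 0.26003066]
```

View pics/c10.png

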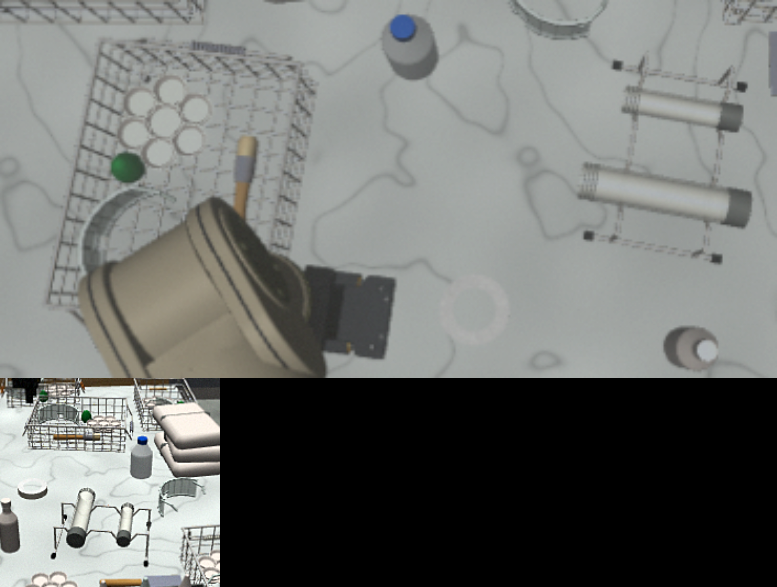

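The brush lies in the empty half of the basket, bristles at (247,140) and handle down to (243,210). The tube lies on the rack at (665,195). I'll check both numerically and let the arm settle.

```bash
python3 -m creep '[{"x":0,"y":0,"z":0,"spin":0},{"x":0,"y":0,"z":0,"spin":0},{"x":0,"y":0,"z":0,"spin":0},{"x":0,"y":0,"z":0,"spin":0}]'
python3 - <<'E'
from h import *
c=load('top');A=lambda u,v:(80+u/2.1-.3,110+v/2.1-.3)
for p in((247,142),(244,165),(241,195)):print('brush',pt(c,*A(*p)))
m=pt(c,*A(581,181),z=.072);k=pt(c,*A(749,209),z=.072);print('tube',m,k,np.linalg.norm(m-k),(m+k)/2,pt(c,*A(660,194)))
s=load('side');
def aty(u,v,y):
    q=ray(s,u,v);o=-s['R'].T@s['t'];d=s['R'].T@q;return o+(y-o[1])/d[1]*d
for u,v in((55,437),(98,437)): print('brush side',aty(240+u/1.1,110+(v-378)/1.1,.266))
E
```

```text
time: 16.52
ee_pos: [0.3793, 0.1329, 0.2593]
eef_rot: [0.755, 0.656, -0.001, 0.0]
ft_force: [-0.6, 0.5, 0.7]
width: 0.0504
brush [0.59580569 0.26056048 0.03782155]
brush [0.56468715 0.26231837 0.04201507]
brush [0.52675384 0.26738769 0.03442726]
tube [ 0.52991588 -0.16986098  0.072     ] [ 0.49017414 -0.37813514  0.072     ] 0.21203190577160272 [ 0.51004501 -0.27399806  0.072     ] [ 0.50821773 -0.2644814   0.09425982]
brush side [0.44615172 0.266      0.02877547]
brush side [0.59703164 0.266      0.02313395]
```

Everything checks out, so I'm handing in.

```bash
python3 -c "
from bench import r
r.close_job();print(r.read_state()['time'])"
```

```text
the job is handed in; nothing more can be done
the job is handed in; nothing more can be done
```

The brush is lying in the empty half of the kit basket and the thick tube is back in its cradle. I handed the job in at about 16.5 s; it gave no verdict.

- **Tipping:** The tool can't tilt, so I gripped the tube lightly by the cap end and raised it until the tube pivoted about 32° mouth-down on the front rail. The tube was not lifted fully clear of the rack. The table stopped the handle, so the brush could not fall out.
- **Handle exposed:** After I laid the tube back and let go, about 71 mm stuck out. That is more than the two or three fingers' width you asked for, because it slid further while I lowered the tube, but it is within the judged 20–115 mm.
- **Drawing out:** I gripped the handle just outside the mouth, drew the brush out level, and released it in the basket from about 51 mm, estimated from the picture and the later lowering.

**Last checks**
- **Brush:** It lies nearly level along the basket, its centre roughly 26 mm above the table by the side view. The top-view depth gave surface heights of 34–42 mm, consistent with that.
- **Tube:** Its middle is at (0.510, -0.274), within about 1 mm of where it started.
- **Surroundings:** The slim tube, bottles, palettes and goggles look unmoved in the last pictures, but I did not measure them. The scraper and tape were only seen in part.
- **Failed or disagreed:** No check failed. One move command was refused for a missing "spin" value, with no effect on the arm.

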